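# Roll the bronze sleeve up its chasing cradle and bolt it in

## Task

Without gripping or lifting it, push the bronze sleeve slowly up the ramp of the wooden cradle with the fingertips, never letting it run away or roll back down, until it settles in the dip against the stop at the top. Then push the steel bolt by its thumb plate fully in, so that it bars the way behind the sleeve. Leave the lid, jar, hammer and brush alone, and finish clear of everything.

Things in the scene. Friction and masses are not known exactly. Their poses are not given: they have to be found in the camera images.
- cradle: Fixed wooden cradle, 269 mm long, 116 mm wide. Origin: on the table, under the middle of the lane. Its x points uphill along the lane, y across the lane, z up. The lane is 96 mm wide (y -48 to 48 mm) between side rails 10 mm thick with tops 40 mm above the table. A steel bolt housing, 30 mm along x, 64 mm high, stands at x 52, y -48 to -70 mm. Values below are in this frame.
- ramp_foot (a point): Start of the ramp, mid-lane: cradle x -75, 12 mm above the table. Below it (towards -x) is a level landing 12 mm high, ending at a cross lip 22 mm high from x -150 to -142 mm. Uphill the ramp rises straight to the crest.
- ramp_crest (a point): Top of the ramp, mid-lane: cradle x 65, 36 mm above the table. Beyond it a dip falls gently to 31 mm at x 105, where the upright stop stands (75 mm high, 14 mm thick).
- sleeve_home (a point): Where the sleeve's centre is when it lies in the dip against the stop: cradle x 83, y 0, 56 mm above the table. Once past the crest the sleeve rolls the last 15 mm to the stop by itself.
- sleeve_center (a point): Centre of the bronze sleeve, a hollow-looking brass-coloured cylinder with smooth sides, 44 mm in diameter, 90 mm long, about 0.45 kg, waxed and slippery (friction about 0.35), lying across the cradle's lane (axis along the cradle's y). It starts on the level landing at the foot (centre 34 mm above the table) and rolls freely. The point's axes turn with the sleeve as it rolls.
- sleeve: The same sleeve; its origin is also at its centre, its y axis is the cylinder's axis.
- bolt (a joint): Steel bolt, a 10 mm rod lying across the cradle (along the cradle's y) at cradle x 52 mm, 50 mm above the table. 0 = drawn out, its end hidden in the housing (it starts 0 to 6 mm in, still clear of the lane); 0.035 m = fully in (end stop), where its end reaches 26 mm into the lane behind the sleeve that is home. It slides towards the cradle's +y, with about 2 N of friction, and stays where it is left.
- bolt_plate (a point): Middle of the outer face (looking to the cradle's -y) of the bolt's steel thumb plate, an upright plate 26 mm along the cradle's x, 8 mm thick, from 42 to 82 mm above the table; this point is 64 mm above the table and moves with the bolt. Push it towards the cradle's +y.
- burner_lid: Bystander: dark bronze burner lid, 80 mm across, 50 mm high with a knob; origin under its centre.
- wax_jar: Bystander: white jar with steel cap, 52 mm across, 65 mm high; origin under its centre.
- hammer: Bystander: hammer 220 mm long lying on the table.
- brush: Bystander: brush 170 mm long lying on the table.
Things that resemble listed ones, but are neither listed nor needed, are in the scene too. Of the things like the sleeve, leave any that is purple or red; of the rest the smaller one is meant.

How it is judged (in metres and radians):
On the way, in this order (a step that is already met when the one before it is completed fails the run):
1. the fingers push the sleeve on the ramp (x of sleeve_center in the frame of cradle between -0.03 and 0.05 m and contact force between the fingers and sleeve above 0.05 N).
2. the sleeve rests in the dip against the stop (x of sleeve_center in the frame of cradle between 0.077 and 0.088 m and z of sleeve_center in the frame of cradle between 0.051 and 0.061 m and y of sleeve_center in the frame of cradle between -0.006 and 0.006 m and linear speed of sleeve below 0.03 m/s), for 0.2 s.
3. the bolt is fully in (value of joint bolt above 0.0305 m), for 0.1 s.
At the end, for the whole second after the job is handed in: The sleeve lies at rest in the dip at the stop (axis within 6 mm of home along the cradle, 5 mm in height) and the bolt is in to within 4.5 mm of its end stop (all of step 2 and value of joint bolt above 0.0305 m); the robot touches nothing.
It fails at once if the sleeve runs away or rolls back (faster than 0.25 m/s) (linear speed of sleeve above 0.25 m/s).
It fails at once if the sleeve is lifted off the cradle, more than about 10 mm (z of sleeve_center in the frame of cradle above 0.07 m or (x of sleeve_center in the frame of cradle below 0.02 m and z of sleeve_center in the frame of cradle above 0.062 m) or (x of sleeve_center in the frame of cradle below -0.03 m and z of sleeve_center in the frame of cradle above 0.053 m) or (x of sleeve_center in the frame of cradle below -0.08 m and z of sleeve_center in the frame of cradle above 0.045 m)).
It fails at once if the sleeve leaves the lane (x of sleeve_center in the frame of cradle below -0.14 m or x of sleeve_center in the frame of cradle above 0.1 m or y of sleeve_center in the frame of cradle above 0.02 m or y of sleeve_center in the frame of cradle below -0.02 m or z of sleeve_center in the frame of cradle below 0.02 m).
It fails at once if the lid, jar, hammer or brush is disturbed (moved over 20 mm) (distance of any of burner_lid, wax_jar, hammer, brush from where it was at the start of the episode above 0.02 m).
It also fails if it takes over 58 s, if anything falls off the work surface, if the arm or the gripper's body presses on something with over 40 N, if the wrist force passes 120 N, or if a joint passes its speed limit or range.

## Robot

A 6-joint arm with a two-finger parallel gripper is mounted at the origin on the work surface. World frame = base frame: x ahead of the robot, y to its left, z up, the work surface at z = 0. Lengths are in mm, angles in rad, forces in N, time in s.
With the tool pointing down it reaches from about 300 to 775 mm from the base axis. Payload 14.6 kg.
Tool frame: the origin (TCP) lies at the very end of the fingers, on their centre line; the grasp point (between the pads) lies 19 mm behind it (env.tcp_to_grasp is the distance from the TCP to the grasp point, in mm); x points along the fingers, z is the direction in which the jaws open and shut, and the axes are right-handed (so a half turn about x gives the same grasp; the last joint's range is limited). The gripper opens to 94 mm and grips with 3 to 60 N. Pads are 16 mm wide; open, the fingers measure 119 mm over their backs; the gripper's body (75 mm by 177 mm) begins 78 mm behind the grasp point.
Start: joints at [1.205, 0.3, 1.521, -0, 1.321, -0.067], TCP at [161.903, 525.62, 178.746] pointing down, gripper open.
Joint ranges: [-3.03, 3.03], [-0.79, 2.21], [0.23, 2.52], [-1.04, 4.18], [0, 3.07], [-2.55, 2.55]. Speed limits (rad/s): [2.22, 2.22, 2.57, 3.14, 3.14, 3.14].

## Interface

Orientations are given as a unit quaternion [w, x, y, z].
In Python, from workcell import env gives the robot as it stands.
- The arm moves only by the tool servo_tool, never from a script. Its argument "targets" is a list of rows, each a list of 3 entries, a list of its own where there are three numbers: the shift along the tool's x, y, z in mm, then the turn, a rotation vector about the tool's x, y, z in degrees, then the closure in counts, from 0 (fully open) to 255 (shut). In form: [[[tx, ty, tz], [rx, ry, rz], claw], ...]. A call has 1 to 8 rows; each row is the pose to reach, as a shift and turn from the pose commanded when the call began, along the tool's axes at that moment; what a row does not reach only later rows make up. A row lasts 1/12 s, in which the tool goes at most 41.7 mm and 7.16 degrees, less where a joint would pass 70% of its speed; a pose out of reach is approached as far as the arm can. A call with a gripper value outside its range is refused whole. The fingers move at their own pace and stop on an object; "squeeze" is the grip in N (left out, the last holds). Time passes only in rows, so rows that repeat a pose let the fingers close. It gives the time, the measured TCP pose, the force and the opening at its end, in the units of the state.
- env.get_obs(): the state, without advancing time (a new reading comes with each control period).
- env.grab_frame(name): name is "scene" or "top"; returns a dict with "pixels" (400x640x3 uint8, blue, green, red), "depth" (400x640 float32, mm along the optical axis (not along the pixel's ray), 0 where there is no reading), "fx", "fy", "cx", "cy" (pixels), "T" (4x4, takes a point from camera to world coordinates). Camera axes: x right, y up, looking along -z (the intrinsics and any distortion apply to the point x, -y, -z); pixel columns grow to the right and rows downward; lengths in mm; the calibration is good to about 2 mm. A picture is of the moment at which its call begins.
- env.finish_job(): hands the job in, once; it reports no verdict.
The state is a dict: "time_s": time; "joint_pos": joint angles; "joint_velocities": joint speeds; "joint_torque": joint torques, N m; "ee_pos": TCP position; "tool_rot": TCP orientation; "wrist_force": force on the tool from outside, world axes, zero at the start; "torque": the same for the moment, N m; "opening": opening from 0.0 (shut) to 1.0 (fully open).
Only numpy, scipy, OpenCV 4.12 (cv2) and the standard library are available. Lean on these libraries where they do the work, as an engineer would, in place of code of your own. Each camera call takes 0.05 s, during which the arm holds its last target. There are 200 camera calls.

## Working session

There is one attempt and no reset: what is moved stays moved. The work goes in short steps, Python scripts to look and compute and a tool call to move; the robot and the scene stay as the last step left them, time stands still between calls to the robot, and variables do not carry over. Pictures are saved under pics/ and viewed, about 8 in all and at most 12, crops included, and the job is handed in when it is done.

Besides the shell and the picture viewer there is one more tool, called after "Call:" as name(argument=value, ...), one argument or row to a line, values as JSON. servo_tool: Moves the arm, as the interface text tells. Its arguments: {"type":"object","properties":{"targets":{"type":"array","items":{"type":"array"}},"squeeze":{"type":"number"}},"required":["targets"]}

```bash
ls; mkdir -p pics
cat > h.py <<'E'
import numpy as np, cv2, pickle
from workcell import env
def grab(n,tag):
    f=env.grab_frame(n); cv2.imwrite(f'pics/{tag}.png',f['pixels']); pickle.dump(f,open(f'{tag}.pkl','wb')); return f
def load(tag): return pickle.load(open(f'{tag}.pkl','rb'))
def pts(f):
    d=f['depth']; v,u=np.indices(d.shape)
    x=(u-f['cx'])/f['fx']*d; y=(v-f['cy'])/f['fy']*d
    P=np.stack([x,-y,-d,np.ones_like(d)],-1)@np.array(f['T']).T
    P=P[...,:3].copy(); P[d<=0]=np.nan; return P
def ray(f,u,v,z):
    T=np.array(f['T']); r=T[:3,:3]@np.array([(u-f['cx'])/f['fx'],-(v-f['cy'])/f['fy'],-1]); o=T[:3,3]
    return o+r*(z-o[2])/r[2]
E
python3 - <<'E'
from h import *
o=env.get_obs(); print(o)
for n in('top','scene'):
    f=grab(n,n+'0'); print(f.keys(),f['fx'],f['cx'],f['cy'],np.round(f['T'],2).tolist())
E
```

```text
pics
{'time_s': 0.0, 'joint_pos': array([ 1.20539871e+00,  3.00456558e-01,  1.52162013e+00,  2.92649701e-07,
        1.32070311e+00, -6.66284000e-02]), 'joint_velocities': array([ 5.10179977e-04, -7.57339773e-04, -3.13691964e-04,  4.44582798e-05,
       -1.46811687e-04, -9.74164350e-05]), 'joint_torque': array([-1.64157915e-03, -5.31801724e+01, -3.52733588e+01,  7.07681640e-02,
        2.44228105e-02, -9.91807929e-05]), 'ee_pos': array([161.79527861, 525.33740176, 178.17781255]), 'tool_rot': array([ 0.5684926 , -0.42024271,  0.56919971,  0.41979033]), 'wrist_force': array([0.55574537, 1.35575009, 0.25492636]), 'torque': array([-0.00816607,  0.03315684, -0.00744723]), 'opening': 0.9986507320043433}
dict_keys(['pixels', 'depth', 'fx', 'fy', 'cx', 'cy', 'T']) 364.0515636810938 321.7197895124076 195.60878035478507 [[-0.0, 0.99, -0.14, 382.97], [-1.0, -0.0, -0.0, 22.98], [-0.0, 0.14, 0.99, 1111.57], [0.0, 0.0, 0.0, 1.0]]
dict_keys(['pixels', 'depth', 'fx', 'fy', 'cx', 'cy', 'T']) 486.8647816341251 319.813886094724 199.34368630738976 [[-0.65, -0.42, 0.63, 1300.75], [0.76, -0.35, 0.55, 715.83], [-0.01, 0.84, 0.55, 756.06], [0.0, 0.0, 0.0, 1.0]]
```

View pics/top0.png

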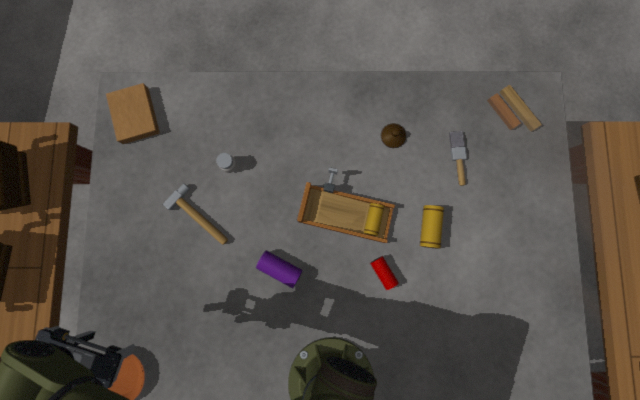

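View pics/scene0.png

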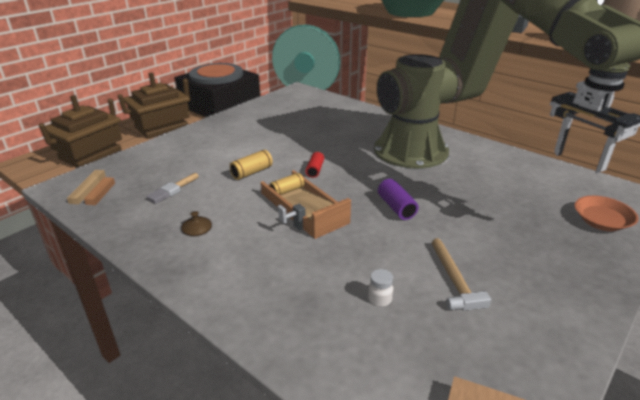

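Top picture: the cradle is at (347,213) with its stop at the left (305,203), bolt and plate at (332,180), lid (393,135), jar (225,161), hammer (195,212), brush (458,157).
Sleeve candidates: brass in the lane (373,219), larger brass (432,226), purple (279,269), red (385,273). Purple and red are excluded. Of the brass ones, the one in the lane is smaller, so it is the one meant. I'll confirm with a crop and measure.

Run:
```python
from h import *
f=load('top0'); P=pts(f); im=f['pixels']
c=cv2.resize(im[150:270,280:460],None,fx=4,fy=4,interpolation=cv2.INTER_CUBIC); cv2.imwrite('pics/crop1.png',c)
# brass mask
hsv=cv2.cvtColor(im,cv2.COLOR_BGR2HSV)
for tag in('top0','scene0'):
    f=load(tag);P=pts(f);hsv=cv2.cvtColor(f['pixels'],cv2.COLOR_BGR2HSV)
    m=cv2.inRange(hsv,(18,150,110),(32,255,255)); n,l,s,ce=cv2.connectedComponentsWithStats(m)
    for i in range(1,n):
        if s[i,4]>60:
            q=P[l==i]; print(tag,s[i],ce[i].round(1),'med',np.nanmedian(q,0).round(1),'zmax',np.nanpercentile(q[:,2],98).round(1), cv2.minAreaRect(q[:,:2].astype(np.float32)))
P=pts(load('top0'))
# all points raised near the cradle, by height
R=P[165:250,290:402].reshape(-1,3)
for lo,hi in((3,15),(15,32),(34,46),(46,60),(60,90)):
    q=R[(R[:,2]>lo)&(R[:,2]<hi)]; print(lo,hi,len(q),cv2.minAreaRect(q[:,:2].astype(np.float32)))
np.set_printoptions(linewidth=250)
print(P[186:246:3,296:400:5,2].round(0))
print(P[166:192:2,320:346:2,2].round(0))
```

```text
top0 [364 203  18  31 354] [372.1 218. ] med [ 466.1 -121.6   52.3] zmax 57.8 ((467.03271484375, -123.37788391113281), (33.14115905761719, 92.34176635742188), 75.56919860839844)
top0 [421 210  20  37 592] [430.1 227.3] med [ 439.2 -288.1   55. ] zmax 61.0 ((436.59796142578125, -291.3200378417969), (44.944541931152344, 106.86625671386719), 82.26485443115234)
3 15 680 ((507.31622314453125, -49.34991455078125), (338.23565673828125, 255.6261444091797), 89.85910034179688)
15 32 1389 ((477.7166748046875, -49.37841796875), (261.3059997558594, 106.67698669433594), 76.26537322998047)
34 46 867 ((504.58746337890625, -57.703765869140625), (256.23272705078125, 163.11021423339844), 76.21420288085938)
46 60 431 ((510.3669738769531, -38.151580810546875), (233.25775146484375, 163.12879943847656), 76.6386947631836)
60 90 318 ((525.926025390625, -21.490745544433594), (218.2738037109375, 164.7550048828125), 82.9687728881836)
[[-1. -2. 71. 40. 36. -6. 63. 62. -3. -4. -1. -2.  2. -3.  0.  0. -2.  2. -3.  0.  1.]
 [-2. -4. 75. 31. 38. 39. 64. 66. -3. -2. -4. -1. -2.  2. -4. -4.  2. -2. -4. -2.  2.]
 [-3. 
[... 1576 characters left out ...]
3. -2. -1. -3. -0.  3. -1. -2.  3.  2.]
 [ 0.  2.  1. -3. -2. 81. 83. -1. -1. -0. -3.  1. -2.]
 [-4. -2.  4. -1. 70. 76. 79. 80. 85. -3. -4.  0.  2.]
 [ 0. -3. -4. nan 46. 51. 58. 62. 72.  0. -2. -3. -0.]
 [-1. -2. -0. -5. -2. 49. 54. -0.  2. -2. -5. -1. -4.]
 [-4.  3. -2. -1. -0. 51. 53.  2. -1. -3. -4. -3.  1.]
 [ 0. -5.  3. -2. -2. 54. 52. -1. -1.  2.  1. -2. -2.]
 [ 4. -2. -2. -3. -3. 56.  3. -2. -0. -1. -3.  1. -2.]
 [ 1. -1. -3.  1. 48. 56. -3. -3. -3. -1. -3.  0. -2.]
 [-4. nan 63. 61. 61. 61. 64. -2. -1.  1. -0.  1. -4.]
 [-2. -6. 67. 63. 64. 61. 63. -1. -3. -1.  0. -2. -2.]
 [40. 39. 65. 64. 64. 60. 61. -3. -1. -1. -3. -1. -1.]
 [37. 39. 54. 62. 61. 62. 60. 43.  0. -3. -3. -5. -4.]]
```

View pics/crop1.png

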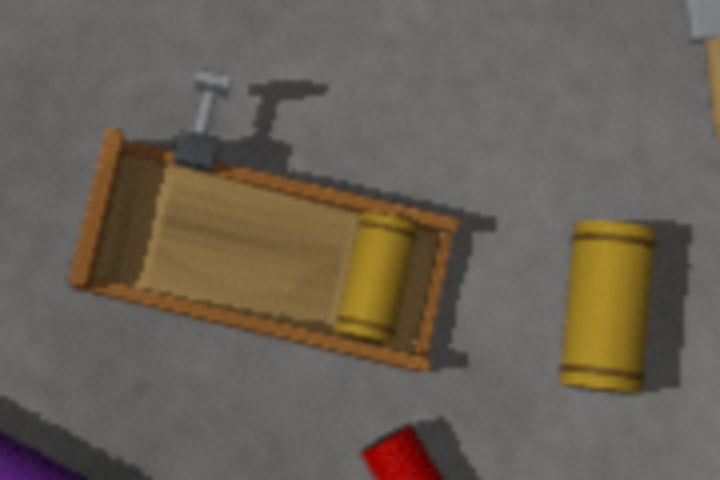

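The crop confirms it: the smaller brass sleeve lies in the lane, with its uncoloured larger twin outside the cradle at right. Next I'll measure the cradle frame.

Run:
```python
from h import *
from scipy.optimize import least_squares
a0=np.radians(76.3)
for tag in('top0','scene0'):
    f=load(tag);P=pts(f)
    q=P.reshape(-1,3); q=q[np.isfinite(q[:,0])]
    c=np.array([480.,-49.])
    def fr(q,a,c):
        d=q[:,:2]-c; return d@np.array([np.cos(a),np.sin(a)]), d@np.array([-np.sin(a),np.cos(a)])
    a=a0
    for it in range(6):
        X,Y=fr(q,a,c)
        # rail tops, away from housing and sleeve
        r=(abs(q[:,2]-40)<6)&(X>-135)&(X<95)&((X<25)|(Y>0))
        L=r&(abs(Y-53)<9); R=r&(abs(Y+53)<9)
        pl=np.polyfit(X[L],Y[L],1); pr=np.polyfit(X[R],Y[R],1)
        st=(q[:,2]>66)&(abs(X-112)<20)&(abs(Y)<55)
        dx=np.median(X[st])-112; dy=(pl[1]+pr[1])/2
        a+=np.arctan((pl[0]+pr[0])/2); c=c+dx*np.array([np.cos(a),np.sin(a)])+dy*np.array([-np.sin(a),np.cos(a)])
    X,Y=fr(q,a,c)
    st=(q[:,2]>66)&(abs(X-112)<20)&(abs(Y)<62)
    print(tag,np.degrees(a),c.round(1),'rails',pl,pr,L.sum(),R.sum(),'slopes sep; stop z',np.median(q[st,2]),'x rng',np.percentile(X[st],[3,97]),'y',np.percentile(Y[st],[1,99]))
    lip=(q[:,2]>17)&(q[:,2]<26)&(X<-135)&(X>-160)&(abs(Y)<45); print('lip x',np.percentile(X[lip],[5,50,95]), 'z',np.median(q[lip,2]))
    print('rail z',np.median(q[L,2]),np.median(q[R,2]))
    hsv=cv2.cvtColor(f['pixels'],cv2.COLOR_BGR2HSV).reshape(-1,3)[np.isfinite(P.reshape(-1,3)[:,0])]
    s=(X>-140)&(X<-60)&(abs(Y)<47)&(q[:,2]>30)
    A=np.c_[2*X[s],2*q[s,2],np.ones(s.sum())]; sol=np.linalg.lstsq(A,X[s]**2+q[s,2]**2,rcond=None)[0]
    print('sleeve n',s.sum(),'circle x,z',sol[:2],'r',np.sqrt(sol[2]+sol[0]**2+sol[1]**2),'y',np.percentile(Y[s],[2,98]),'top x',np.median(X[s&(q[:,2]>53)]),'ztop',np.percentile(q[s,2],90))
    for lo,hi in((-140,-110),(-110,-60)):
        s2=s&(X>lo)&(X<hi)
    # axis direction: x of sleeve vs y
    print('tilt',np.polyfit(Y[s],X[s],1))
    b=(X>30)&(X<75)&(Y<-75)&(q[:,2]>40)&(Y>-140); p=b&(q[:,2]>60); 
    print('plate n',p.sum(),'x',np.percentile(X[p],[3,50,97]),'y',np.percentile(Y[p],[3,50,97]),'z',np.percentile(q[p,2],[3,97]))
    rr=b&(abs(q[:,2]-54)<4)&(Y>-95); print('rod',np.median(X[rr]))
    h=(q[:,2]>57)&(abs(X-52)<30)&(Y>-72)&(Y<-46); print('housing',np.percentile(X[h],[3,97]),np.percentile(Y[h],[3,97]),np.median(q[h,2]))
```

```text
top0 76.15592990726824 [486.9 -31.7] rails [-1.65986454e-04  5.26530955e+01] [ 1.65986454e-04 -5.26530955e+01] 276 190 slopes sep; stop z 73.39784394514857 x rng [105.45358633 119.0726235 ] y [-56.44713229  56.66940056]
lip x [-148.84771788 -145.37390746 -141.42983187] z 21.082960310776684
rail z 38.711443750149215 38.89389437653631
sleeve n 462 circle x,z [-98.91046343  36.23506404] r 19.326279623415616 y [-44.43923032  43.5294267 ] top x -98.8611526100027 ztop 55.58384467015654
tilt [-4.67013158e-03 -9.72593534e+01]
plate n 37 x [41.08237725 53.09589421 65.03900269] y [-113.02631034 -106.82244925 -104.99928923] z [61.08828503 84.80556207]
rod 52.07089174278829
housing [38.80129041 66.20000515] [-69.20166961 -48.28982074] 63.125815975769456
scene0 75.39263217828872 [493.3 -27.7] rails [8.85190697e-03 5.33089663e+01] [-8.85183130e-03 -5.33089677e+01] 164 166 slopes sep; stop z 73.71365763680132 x rng [101.02362027 116.21263899] y [-53.8191338   59.43681808]
lip x [-148.47460396 -148.47460396 -148.47460396] z 22.2822187355016
rail z 39.218601515805915 39.3104485522386
sleeve n 408 circle x,z [-100.92058242   38.29069145] r 17.251319099311733 y [-45.99180351  43.70527119] top x -100.82718188280126 ztop 55.579009051224105
tilt [ 3.97145822e-02 -9.23481923e+01]
plate n 73 x [37.85481957 54.98538154 63.58766794] y [-110.93431973 -108.37662257 -101.86915144] z [61.21741952 83.74358339]
rod 51.74823327222527
housing [35.71162393 65.7057067 ] [-67.93066095 -47.51914096] 63.579853975516244
```

```bash
cat >> h.py <<'E'
from scipy.spatial.transform import Rotation as Ro
A=np.radians(76.16); C=np.array([486.9,-31.7,0])
RC=np.array([[np.cos(A),-np.sin(A),0],[np.sin(A),np.cos(A),0],[0,0,1]])
def Rt(o): w,x,y,z=o['tool_rot']; return Ro.from_quat([x,y,z,w]).as_matrix()
def status():
    o=env.get_obs(); R=Rt(o)
    print('t',round(o['time_s'],2),'tcp cradle',(RC.T@(o['ee_pos']-C)).round(1),'tool axes in cradle\n',(RC.T@R).round(3),'F cradle',(RC.T@o['wrist_force']).round(1),'open',round(o['opening'],3)); return o
def plan(p,Rg):  # target in cradle frame
    o=env.get_obs(); R=Rt(o)
    d=R.T@(C+RC@np.array(p)-o['ee_pos']); r=Ro.from_matrix(R.T@RC@Rg).as_rotvec(degrees=True)
    print('shift',d.round(1),'rotvec',r.round(1))
E
python3 - <<'E'
from h import *
status()
for s in(1,-1):
    x=np.array([0,0,-1.]);z=np.array([0,s,0.]);plan([-134,0,130],np.c_[x,np.cross(z,x),z])
E
```

```text
t 0.1 tcp cradle [463.2 448.9 178.3] tool axes in cradle
 [[-0.001  0.057  0.998]
 [ 0.     0.998 -0.057]
 [-1.     0.    -0.001]] F cradle [ 0.   0.  -0.2] open 1.002
shift [  48.8 -482.3 -570.5] rotvec [-93.3  -0.   -0. ]
shift [  48.8 -482.3 -570.5] rotvec [86.7 -0.   0. ]
```

Call:
servo_tool(
  targets=[
    [[0,-482,-570],[86.7,0,0],133],
    [[0,-482,-570],[86.7,0,0],133],
    [[0,-482,-570],[86.7,0,0],133],
    [[0,-482,-570],[86.7,0,0],133],
    [[0,-482,-570],[86.7,0,0],133],
    [[0,-482,-570],[86.7,0,0],133],
    [[0,-482,-570],[86.7,0,0],133],
    [[0,-482,-570],[86.7,0,0],133],
  ],
)

```text
time_s: 0.77
ee_pos: [292.7, 217.1, 178.7]
tool_rot: [0.701, -0.094, 0.701, 0.094]
wrist_force: [2.1, 0.2, -0.3]
opening: 0.491
```

```bash
cat > st.py <<'E'
from h import *
import sys
status(); plan([float(v) for v in sys.argv[1:4]],np.array([[0,1,0],[0,0,-1],[-1,0,0.]]))
E
python3 st.py -134 0 130
```

```text
t 0.77 tcp cradle [195.2 248.1 178.7] tool axes in cradle
 [[ 0.     0.874  0.486]
 [-0.     0.486 -0.874]
 [-1.     0.     0.   ]] F cradle [ 0.7 -2.  -0.3] open 0.491
shift [  48.7 -408.3   56.7] rotvec [29.1  0.  -0. ]
```

Call:
servo_tool(
  targets=[
    [[0,-408,57],[29.1,0,0],133],
    [[0,-408,57],[29.1,0,0],133],
    [[0,-408,57],[29.1,0,0],133],
    [[0,-408,57],[29.1,0,0],133],
    [[0,-408,57],[29.1,0,0],133],
    [[0,-408,57],[29.1,0,0],133],
    [[0,-408,57],[29.1,0,0],133],
    [[0,-408,57],[29.1,0,0],133],
  ],
)

```text
time_s: 1.43
ee_pos: [426.0, -88.9, 178.7]
tool_rot: [0.702, 0.083, 0.702, -0.083]
wrist_force: [1.0, 0.9, 0.3]
opening: 0.482
```

```bash
python3 st.py -134 0 100
```

```text
t 1.43 tcp cradle [-70.1  45.5 178.7] tool axes in cradle
 [[ 0.     1.     0.005]
 [-0.     0.005 -1.   ]
 [-1.     0.     0.   ]] F cradle [ 1.1 -0.7  0.3] open 0.482
shift [ 78.7 -64.1  45.1] rotvec [ 0.3  0.  -0. ]
```

Call:
servo_tool(
  targets=[
    [[20,-64,45],[0.3,0,0],133],
    [[40,-64,45],[0.3,0,0],133],
    [[60,-64,45],[0.3,0,0],133],
    [[60,-64,45],[0.3,0,0],133],
    [[60,-64,45],[0.3,0,0],133],
    [[60,-64,45],[0.3,0,0],133],
  ],
)

```text
time_s: 1.93
ee_pos: [454.9, -158.7, 120.0]
tool_rot: [0.702, 0.085, 0.702, -0.085]
wrist_force: [-0.6, 0.8, 1.0]
opening: 0.482
```

```bash
python3 st.py -134 0 27
python3 - <<'E'
from h import *
f=grab('top','top1');g=grab('scene','scene1')
a=cv2.resize(f['pixels'][160:260,290:410],None,fx=3.3,fy=3.3,interpolation=cv2.INTER_CUBIC)
b=cv2.resize(g['pixels'][120:250,230:400],(396,330),interpolation=cv2.INTER_CUBIC)
cv2.imwrite('pics/c2.png',np.hstack([cv2.resize(a,(396,330)),b]))
E
```

```text
t 1.93 tcp cradle [-131.     0.7  120. ] tool axes in cradle
 [[-0.     1.     0.001]
 [-0.001  0.001 -1.   ]
 [-1.    -0.     0.001]] F cradle [0.7 0.7 1. ] open 0.482
shift [93.  -3.   0.6] rotvec [0.1 0.1 0. ]
```

View pics/c2.png

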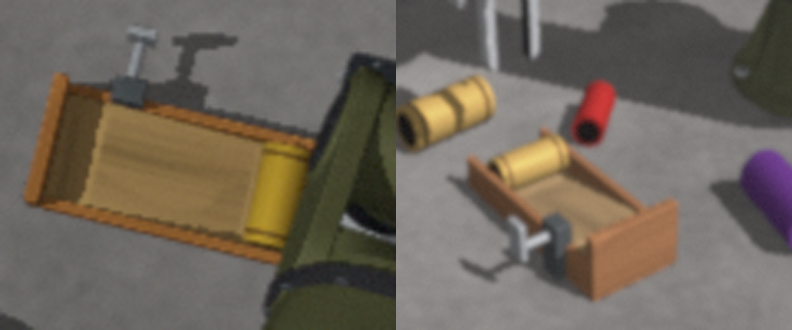

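The fingers hang above the foot end of the cradle, the sleeve is still on the landing, and the bolt plate is unobstructed. I'll descend behind the sleeve.

Call:
servo_tool(
  targets=[
    [[20,-3,0],[0,0,0],133],
    [[40,-3,0],[0,0,0],133],
    [[60,-3,0],[0,0,0],133],
    [[75,-3,0],[0,0,0],133],
    [[83,-3,0],[0,0,0],133],
    [[89,-3,0],[0,0,0],133],
    [[92,-3,0],[0,0,0],133],
    [[92,-3,0],[0,0,0],133],
  ],
)

```text
time_s: 2.7
ee_pos: [454.2, -162.1, 27.1]
tool_rot: [0.702, 0.085, 0.702, -0.085]
wrist_force: [-0.5, -0.8, -0.3]
opening: 0.477
```

```bash
python3 st.py -120 0 27
```

```text
t 2.7 tcp cradle [-134.5    0.6   27.1] tool axes in cradle
 [[-0.     1.     0.001]
 [-0.001  0.001 -1.   ]
 [-1.    -0.     0.001]] F cradle [-0.9  0.3 -0.3] open 0.477
shift [ 0.1 14.5  0.6] rotvec [0. 0. 0.]
```

Call:
servo_tool(
  targets=[
    [[0,3,0.5],[0,0,0],133],
    [[0,6,0.5],[0,0,0],133],
    [[0,9,0.5],[0,0,0],133],
    [[0,12,0.5],[0,0,0],133],
    [[0,15,0.5],[0,0,0],133],
    [[0,18,0.5],[0,0,0],133],
    [[0,21,0.5],[0,0,0],133],
    [[0,24,0.5],[0,0,0],133],
  ],
)

```text
time_s: 3.37
ee_pos: [460.4, -139.0, 27.3]
tool_rot: [0.702, 0.085, 0.702, -0.085]
wrist_force: [-4.3, -1.1, 11.4]
opening: 0.475
```

```bash
cat > sl.py <<'E'
from h import *
o=status()
P=pts(grab('top','cur')).reshape(-1,3); I=load('cur')['pixels'].reshape(-1,3)
hsv=cv2.cvtColor(load('cur')['pixels'],cv2.COLOR_BGR2HSV).reshape(-1,3)
Q=(P-C)@RC
m=(hsv[:,0]>=18)&(hsv[:,0]<=32)&(hsv[:,1]>150)&(hsv[:,2]>70)&(Q[:,0]>-140)&(Q[:,0]<110)&(abs(Q[:,1])<50)
q=Q[m]; q=q[q[:,2]>np.percentile(q[:,2],90)-12] if len(q) else q
print('sleeve vis n',len(q))
if len(q)>10: print('x rng',np.percentile(q[:,0],[3,97]).round(1),'y rng',np.percentile(q[:,1],[3,97]).round(1),'ztop',np.percentile(q[:,2],90).round(1))
E
python3 sl.py
```

```text
t 3.37 tcp cradle [-1.106e+02  1.000e-01  2.730e+01] tool axes in cradle
 [[-0.     1.     0.001]
 [-0.001  0.001 -1.   ]
 [-1.    -0.     0.001]] F cradle [-2.1  3.9 11.4] open 0.475
sleeve vis n 16
x rng [-51.4 -48.8] y rng [ 1.6 48.4] ztop 331.8
```

Run:
```python
from h import *
g=grab('scene','scene2'); status()
cv2.imwrite('pics/c3.png',cv2.resize(g['pixels'][100:240,230:390],(800,700)[:2] and (640,560),interpolation=cv2.INTER_CUBIC))
```

```text
t 3.47 tcp cradle [-1.104e+02  1.000e-01  2.740e+01] tool axes in cradle
 [[-0.     1.     0.001]
 [-0.001  0.001 -1.   ]
 [-1.    -0.     0.001]] F cradle [-1.6  2.6  8.8] open 0.477
```

View pics/c3.png

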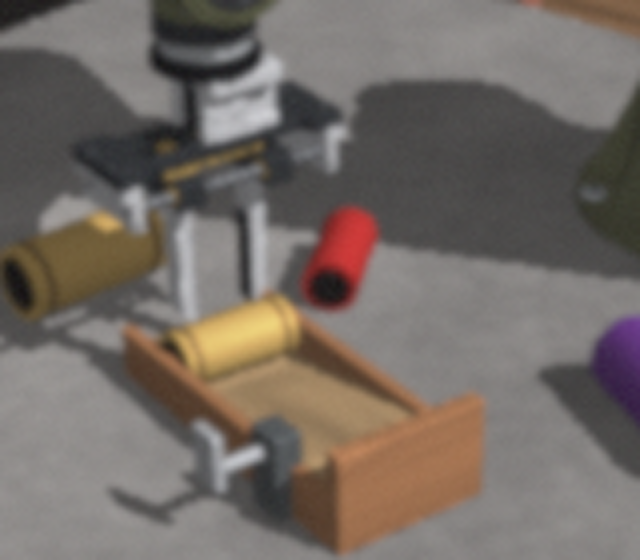

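```bash
cat > ss.py <<'E'
from h import *
import sys
def sleeve(g):
    Q=(pts(g)-C)@RC; hsv=cv2.cvtColor(g['pixels'],cv2.COLOR_BGR2HSV)
    m=(hsv[...,0]>=15)&(hsv[...,0]<=32)&(hsv[...,1]>100)&(hsv[...,2]>60)&(abs(Q[...,0]+25)<150)&(abs(Q[...,1])<50)
    # sleeve stands over the lane floor; use its upper part only
    fl=np.interp(Q[...,0],[-75,65,105],[12,36,31]); q=Q[m&(Q[...,2]>fl+16)&(Q[...,2]<85)]
    if len(q)<20: return print('few',len(q))
    A_=np.c_[2*q[:,0],2*q[:,2],np.ones(len(q))]; b=q[:,0]**2+q[:,2]**2
    # known radius: robust circle fit
    from scipy.optimize import least_squares
    s=least_squares(lambda p:np.hypot(q[:,0]-p[0]-p[2]*q[:,1],q[:,2]-p[1])-22,[np.median(q[:,0])-5,np.median(q[:,2])-12,0],loss='soft_l1').x
    print('n',len(q),'sleeve x,z,tilt',s.round(3),'y',np.percentile(q[:,1],[2,98]).round(1))
for t in sys.argv[1:]: print(t); sleeve(load(t))
if len(sys.argv)==1: status(); sleeve(grab('scene','cur'))
E
python3 ss.py scene0 scene1 scene2 top0 top1 cur
```

```text
scene0
n 395 sleeve x,z,tilt [-9.9780e+01  3.3977e+01 -2.0000e-03] y [-48.4  44.5]
scene1
n 402 sleeve x,z,tilt [-9.9030e+01  3.3563e+01 -1.1000e-02] y [-48.5  44.9]
scene2
n 398 sleeve x,z,tilt [-9.5216e+01  3.3662e+01 -1.5000e-02] y [-49.   42.4]
top0
n 604 sleeve x,z,tilt [-97.634  32.919   0.   ] y [-48.7  49.2]
top1
n 592 sleeve x,z,tilt [-9.5866e+01  3.2646e+01  1.7000e-02] y [-49.1  48.6]
cur
n 174 sleeve x,z,tilt [ 8.5635e+01  6.8104e+01 -1.0000e-02] y [-48.9  49.7]
```

```bash
python3 - <<'E'
from h import *
g=load('scene2'); Q=(pts(g)-C)@RC; hsv=cv2.cvtColor(g['pixels'],cv2.COLOR_BGR2HSV)
m=(abs(Q[...,0]+110)<40)&(abs(Q[...,1])<50)&(Q[...,2]>45)&(Q[...,2]<105)&(hsv[...,1]<90)
for z0 in range(45,105,10):
    q=Q[m&(abs(Q[...,2]-z0-5)<5)]
    for s in(1,-1):
        k=q[q[:,1]*s>0]
        if len(k): print(z0+5,s,len(k),'x',np.percentile(k[:,0],[5,50,95]).round(1),'y',np.percentile(k[:,1],[5,50,95]).round(1))
E
python3 - <<'E'
import sys; sys.path.insert(0,'.')
from h import *
for t in('scene0','scene2'):
    g=load(t);Q=(pts(g)-C)@RC
    print(t);q=Q[(abs(Q[...,0]+110)<50)&(abs(Q[...,1])<50)&(Q[...,2]>14)&(Q[...,2]<80)]
    for lo in range(-150,-65,5):
        k=q[(q[:,0]>=lo)&(q[:,0]<lo+5)]
        if len(k): print(lo,len(k),np.percentile(k[:,2],[5,50,95]).round(0))
E
```

```text
50 1 4 x [-116.1 -108.1 -106.6] y [ 4.8 18.3 31.4]
50 -1 4 x [-111.  -108.9 -108. ] y [-48.6 -36.7 -16.2]
60 1 17 x [-115.  -104.5  -99.4] y [19.9 22.1 27.9]
60 -1 11 x [-113.7 -101.8  -98. ] y [-35.7 -32.1 -25.5]
70 1 20 x [-119.2 -103.1 -100. ] y [19.2 21.7 29.9]
70 -1 22 x [-117.  -104.7  -99. ] y [-36.8 -34.4 -24.4]
80 1 24 x [-117.2 -103.8  -98.1] y [19.3 22.5 29.9]
80 -1 20 x [-116.  -102.6  -97.8] y [-37.5 -34.2 -24.4]
90 1 19 x [-115.5 -103.4  -98.1] y [19.9 23.3 32. ]
90 -1 22 x [-118.  -103.4  -99.5] y [-37.3 -34.  -24.1]
100 1 22 x [-115.7 -103.9  -99.2] y [20.1 23.1 32.4]
100 -1 20 x [-117.9 -105.6  -99.2] y [-37.2 -35.1 -27.7]
scene0
-150 3 [29. 37. 38.]
-145 2 [23. 27. 31.]
-140 5 [37. 40. 42.]
-135 2 [40. 40. 40.]
-130 1 [40. 40. 40.]
-120 3 [42. 48. 48.]
-115 3 [40. 51. 52.]
-110 14 [40. 53. 55.]
-105 20 [52. 55. 57.]
-100 42 [46. 56. 57.]
-95 45 [50. 54. 57.]
-90 70 [25. 51. 56.]
-85 132 [20. 43. 52.]
-80 136 [24. 36. 47.]
-75 27 [14. 35. 46.]
-70 13 [14. 24. 41.]
scene2
-150 1 [26. 26. 26.]
-145 4 [18. 23. 24.]
-135 1 [39. 39. 39.]
-125 2 [75. 75. 75.]
-120 10 [58. 70. 77.]
-115 13 [46. 69. 78.]
-110 22 [50. 61. 77.]
-105 52 [44. 65. 78.]
-100 43 [49. 56. 72.]
-95 35 [49. 55. 57.]
-90 49 [47. 54. 57.]
-85 77 [17. 50. 55.]
-80 143 [20. 41. 51.]
-75 127 [24. 36. 46.]
-70 16 [14. 32. 41.]
```

Run:
```python
from h import *
g=load('scene1'); Q=(pts(g)-C)@RC
m=(abs(Q[...,0]+131)<15)&(abs(Q[...,1])<50)&(Q[...,2]>85)&(Q[...,2]<180)
for s in(1,-1):
    k=Q[m&(Q[...,1]*s>0)]; print(len(k),'z low',np.percentile(k[:,2],[0,2,5,10]).round(1)); k=k[k[:,2]<150]; print('x',np.percentile(k[:,0],[3,50,97]).round(1),'y',np.percentile(k[:,1],[3,50,97]).round(1))
g=load('scene2'); b=cv2.resize(g['pixels'][155:205,255:315],None,fx=12,fy=12,interpolation=cv2.INTER_NEAREST); cv2.imwrite('pics/c4.png',b)
status()
```

```text
73 z low [146.5 147.7 148.9 150.6]
x [-138.  -125.4 -122.1] y [21.1 23.2 24.8]
59 z low [150.8 152.2 153.8 156.4]Traceback (most recent call last):
  File "<stdin>", line 5, in <module>
    return _quantile_unchecked(
        a, q, axis, out, overwrite_input, method, keepdims, weights)
    return _ureduce(a,
                    func=_quantile_ureduce_func,
    ...<5 lines>...
                    overwrite_input=overwrite_input,
                    method=method)
    r = func(a, **kwargs)
    result = _quantile(arr,
                       quantiles=q,
    ...<2 lines>...
                       out=out,
                       weights=wgt)
    slices_having_nans = np.isnan(arr[-1, ...])
                                  ~~~^^^^^^^^^
IndexError: index -1 is out of bounds for axis 0 with size 0
```

Run:
```python
from h import *
g=load('scene0'); P=pts(g); Q=P-np.array([161.8,525.3,0]); 
m=(np.hypot(Q[...,0],Q[...,1])<75)&(Q[...,2]>120)&(Q[...,2]<260)
k=Q[m]; print('start: lowest z',np.sort(k[:,2])[:12].round(1))
for zz in(180,190,200,210,220,240): print(zz,((k[:,2]>zz-5)&(k[:,2]<zz+5)).sum())
for t in('scene1','scene2'):
    g=load(t);Q=(pts(g)-C)@RC; tc=-131 if t=='scene1' else -110
    m=(abs(Q[...,0]-tc)<25)&(abs(Q[...,1])<50)&(Q[...,2]>60)&(Q[...,2]<220)
    k=Q[m]; print(t,np.sort(k[:,2])[:8].round(1), [(z,int(((k[:,2]>z-5)&(k[:,2]<z+5)).sum())) for z in range(60,220,10)])
    v,u=np.nonzero(m&(Q[...,2]<165)); print(u.min(),u.max(),v.min(),v.max())
    z=Q[v.min():v.max()+6:2,u.min()-2:u.max()+3:2,2]; np.set_printoptions(linewidth=250); print(z.round(0)[-14:])
g=load('scene2'); b=cv2.resize(g['pixels'][155:205,255:315],None,fx=12,fy=12,interpolation=cv2.INTER_NEAREST); cv2.imwrite('pics/c4.png',b)
status()
```

```text
start: lowest z [204.3 205.6 205.8 206.2 206.3 207.  207.1 207.7 207.8 208.5 208.5 208.5]
180 0
190 0
200 1
210 38
220 75
240 76
scene1 [146.5 147.6 147.9 148.  149.5 150.1 150.2 150.5] [(60, 0), (70, 0), (80, 0), (90, 0), (100, 0), (110, 0), (120, 0), (130, 0), (140, 0), (150, 19), (160, 47), (170, 43), (180, 47), (190, 47), (200, 55), (210, 47)]
266 290 136 147
[[  2. 179. 185. 185. 185.   0.   1.  -0.  -2.  -5. 163. 166. 167. 166.  -0.]
 [  3. 174. 180. 179. 177.   1.   3.   3.  -2.   0. 157. 160. 163. 159.  -2.]
 [ -2. 168. 174. 174. 170.   4.   0.   1.   2.  -1. 151. 156. 156. 156.   2.]
 [ -1. 161. 165. 168. 165.  -4.  -2.  -1.  -1.  -4.  -3. 150. 150.   1.  -1.]
 [ -0.   2. 159. 161. 160.   1.  -0.   1.  -1.  -1.   3.   2.   0.   0.   2.]
 [ -3.  -1.  -0. 156. 154.  -2.  -1.   0.  -2.   2.  -0.   3.  -1.   0.   2.]
 [  0.  -0.   1.   3.   0.  -1.  -1.   2.  -2.   6.   0.  -3.  -1.  -0.   2.]
 [ 59.  58.   1.   3.   1.   1.   3.   0.  -3.   2.  -1.  -0.  -1.  -0.   1.]
 [ 57.  55.  58.   0.   1.  -0.  -3.   0.   1.  -2.   0.   1.  -2.   1.  -2.]]
scene2 [60.1 60.3 61.  62.  62.
[... 925 characters left out ...]
 -0.  -1.  75.  77.  79.  80.  -0.  -1.   2.   3.  -1.  54.  60.  62.  39.]
 [ -0.   1.   2.   2.  68.  73.  75.  72.  -1.  -2.  -1.   0.  -3.   3.  54.  55.  57.]
 [ -2.   1.  -3.   1.  -2.  66.  68.  66.   3.  -0.   2.  52.  56.  56.  59.  54.  50.]
 [  1.   2.   2.   1.   1.   3.  61.  58.   1.  57.  55.  56.  55.  55.  52.  54.  50.]
 [  2.   3.   1.  -1.   3.   2.  57.  57.  55.  57.  56.  52.  54.  52.  50.  49.  48.]
 [ 41.   1.   3.   3.  56.  55.  56.  56.  53.  51.  51.  49.  48.  50.  48.  45.  44.]]
t 3.47 tcp cradle [-1.104e+02  1.000e-01  2.740e+01] tool axes in cradle
 [[-0.     1.     0.001]
 [-0.001  0.001 -1.   ]
 [-1.    -0.     0.001]] F cradle [-1.6  2.6  8.8] open 0.477
```

View pics/c4.png

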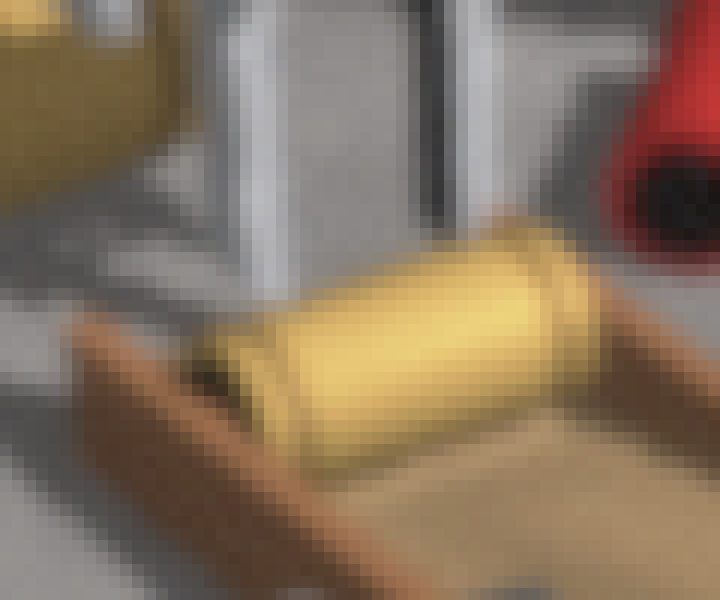

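Crop and depth show the fingertips standing on the sleeve's upper back at about (460,225) and (265,295). In both earlier frames the visible tips are about 27 mm higher than the reported TCP z: 205 against 178 at the start, and 147 against 120 later. So the reported z reads about 27 mm low while x and y agree. I'll lift off gently, go back behind the sleeve, and check the tip height before descending.

Call:
servo_tool(
  targets=[
    [[-2,0,0],[0,0,0],133],
    [[-5,0,0],[0,0,0],133],
    [[-10,0,0],[0,0,0],133],
    [[-10,-6,0],[0,0,0],133],
    [[-10,-12,0],[0,0,0],133],
    [[-10,-18,0],[0,0,0],133],
    [[-10,-24,0],[0,0,0],133],
    [[-10,-24,0],[0,0,0],133],
  ],
)

```text
time_s: 4.13
ee_pos: [453.9, -163.5, 36.6]
tool_rot: [0.702, 0.085, 0.702, -0.085]
wrist_force: [0.2, -0.7, -0.2]
opening: 0.48
```

```bash
python3 ss.py
python3 - <<'E'
from h import *
g=load('cur');Q=(pts(g)-C)@RC
m=(abs(Q[...,0]+134)<20)&(abs(Q[...,1])<45)&(Q[...,2]>50)&(Q[...,2]<200)
k=Q[m]
for s in(1,-1):
    j=k[k[:,1]*s>0]; print(np.sort(j[:,2])[:6].round(1),'x',np.percentile(j[:,0],[3,97]).round(1),'y',np.percentile(j[:,1],[3,97]).round(1))
E
```

```text
t 4.13 tcp cradle [-135.8    0.5   36.6] tool axes in cradle
 [[-0.     1.    -0.001]
 [ 0.    -0.001 -1.   ]
 [-1.    -0.    -0.   ]] F cradle [-0.6 -0.3 -0.2] open 0.48
n 394 sleeve x,z,tilt [-9.5334e+01  3.3679e+01 -1.1000e-02] y [-48.7  44.4]
[60.3 63.5 64.5 65.2 65.3 66.7] x [-143.5 -115.1] y [12.4 37.6]
[66.8 67.4 67.9 71.7 71.7 72.2] x [-152.1 -114.8] y [-41.2  -7.1]
```

Call:
servo_tool(
  targets=[
    [[6,3,0],[0,0,0],133],
    [[12,3,0],[0,0,0],133],
    [[18,3,0],[0,0,0],133],
    [[23,3,0],[0,0,0],133],
    [[27,3,0],[0,0,0],133],
    [[31,3,0],[0,0,0],133],
    [[34,3,0],[0,0,0],133],
    [[34,3,0],[0,0,0],133],
  ],
)

```text
time_s: 4.85
ee_pos: [454.8, -159.3, 2.1]
tool_rot: [0.702, 0.085, 0.702, -0.085]
wrist_force: [-0.6, 0.1, 0.2]
opening: 0.477
```

```bash
python3 ss.py
```

```text
t 4.85 tcp cradle [-131.6    0.6    2.1] tool axes in cradle
 [[ 0.     1.     0.   ]
 [ 0.001  0.    -1.   ]
 [-1.     0.    -0.001]] F cradle [-0.   0.6  0.2] open 0.477
n 394 sleeve x,z,tilt [-9.5366e+01  3.3561e+01 -1.9000e-02] y [-48.2  43.1]
```

Call:
servo_tool(
  targets=[
    [[0,3,0.5],[0,0,0],133],
    [[0,6,0.5],[0,0,0],133],
    [[0,8,0.5],[0,0,0],133],
    [[0,10,0.5],[0,0,0],133],
    [[0,12,0.5],[0,0,0],133],
    [[0,14,0.5],[0,0,0],133],
    [[0,16,0.5],[0,0,0],133],
    [[0,18,0.5],[0,0,0],133],
  ],
)

```text
time_s: 5.57
ee_pos: [459.9, -141.9, 2.8]
tool_rot: [0.702, 0.085, 0.702, -0.085]
wrist_force: [-0.3, 0.3, 0.5]
opening: 0.481
```

```bash
python3 ss.py
```

```text
t 5.57 tcp cradle [-113.5   -0.2    2.8] tool axes in cradle
 [[-0.  1.  0.]
 [-0.  0. -1.]
 [-1. -0.  0.]] F cradle [0.2 0.3 0.5] open 0.481
n 404 sleeve x,z,tilt [-8.2730e+01  3.3728e+01 -6.0000e-03] y [-48.8  41.8]
```

Call:
servo_tool(
  targets=[
    [[0,3,0],[0,0,0],133],
    [[0,6,0],[0,0,0],133],
    [[0,9,0],[0,0,0],133],
    [[-0.5,12,0],[0,0,0],133],
    [[-1,15,0],[0,0,0],133],
    [[-1.5,18,0],[0,0,0],133],
    [[-2,21,0],[0,0,0],133],
    [[-2.5,24,0],[0,0,0],133],
  ],
)

```text
time_s: 6.28
ee_pos: [465.7, -118.5, 5.3]
tool_rot: [0.702, 0.085, 0.702, -0.085]
wrist_force: [-0.6, -3.5, 1.8]
opening: 0.477
```

```bash
python3 ss.py
```

```text
t 6.28 tcp cradle [-89.4  -0.2   5.3] tool axes in cradle
 [[-0.  1.  0.]
 [-0.  0. -1.]
 [-1. -0.  0.]] F cradle [-3.5 -0.2  1.8] open 0.477
n 408 sleeve x,z,tilt [-5.8971e+01  3.6722e+01 -1.1000e-02] y [-49.1  40.9]
```

Call:
servo_tool(
  targets=[
    [[-0.5,3,0],[0,0,0],133],
    [[-1,6,0],[0,0,0],133],
    [[-1.5,9,0],[0,0,0],133],
    [[-2,12,0],[0,0,0],133],
    [[-2.5,15,0],[0,0,0],133],
    [[-3,18,0],[0,0,0],133],
    [[-3.5,21,0],[0,0,0],133],
    [[-4,24,0],[0,0,0],133],
  ],
)

```text
time_s: 7.0
ee_pos: [471.4, -95.2, 9.3]
tool_rot: [0.702, 0.085, 0.702, -0.085]
wrist_force: [-0.7, -3.5, 1.8]
opening: 0.479
```

```bash
python3 ss.py
```

```text
t 7.0 tcp cradle [-65.3  -0.1   9.3] tool axes in cradle
 [[ 0.  1.  0.]
 [ 0.  0. -1.]
 [-1.  0. -0.]] F cradle [-3.5 -0.1  1.8] open 0.479
n 415 sleeve x,z,tilt [-3.4681e+01  4.0928e+01 -8.0000e-03] y [-49.1  39.7]
```

Call:
servo_tool(
  targets=[
    [[-0.5,3,0],[0,0,0],133],
    [[-1,6,0],[0,0,0],133],
    [[-1.5,9,0],[0,0,0],133],
    [[-2,12,0],[0,0,0],133],
    [[-2.5,15,0],[0,0,0],133],
    [[-3,18,0],[0,0,0],133],
    [[-3.5,21,0],[0,0,0],133],
    [[-4,24,0],[0,0,0],133],
  ],
)

```text
time_s: 7.72
ee_pos: [477.1, -71.9, 13.3]
tool_rot: [0.702, 0.085, 0.702, -0.085]
wrist_force: [-0.8, -2.8, 1.3]
opening: 0.478
```

```bash
python3 ss.py
```

```text
t 7.72 tcp cradle [-41.3  -0.1  13.3] tool axes in cradle
 [[-0.     1.     0.001]
 [ 0.     0.001 -1.   ]
 [-1.    -0.    -0.   ]] F cradle [-2.9  0.1  1.3] open 0.478
n 424 sleeve x,z,tilt [-1.0702e+01  4.4771e+01 -5.0000e-03] y [-49.3  38.4]
```

Run:
```python
from h import *
g=load('cur')
for t,x0 in(('scene0',-99),('cur',-11)):
    g=load(t);Q=(pts(g)-C)@RC
    m=(abs(Q[...,0]-x0)<14)&(abs(Q[...,1])<75)&(Q[...,2]>np.interp(x0,[-75,65],[12,36])+34)&(Q[...,2]<np.interp(x0,[-75,65],[12,36])+50)
    print(t,np.percentile(Q[m][:,1],[1,3,50,97,99]).round(1))
    r=(abs(Q[...,0]-20)<60)&(abs(Q[...,2]-40)<4)&(Q[...,1]>44)&(Q[...,1]<65);print('rail+ y',np.percentile(Q[r][:,1],[5,50,95]).round(1))
cv2.imwrite('pics/c5.png',cv2.resize(g['pixels'][130:240,240:380],(700,550),interpolation=cv2.INTER_CUBIC))
```

```text
scene0 [-50.2 -49.4  -9.3  39.   40.2]
rail+ y [44.6 49.2 54. ]
cur [-50.5 -49.3 -10.4  37.2  39. ]
rail+ y [44.3 48.9 54.7]
```

View pics/c5.png

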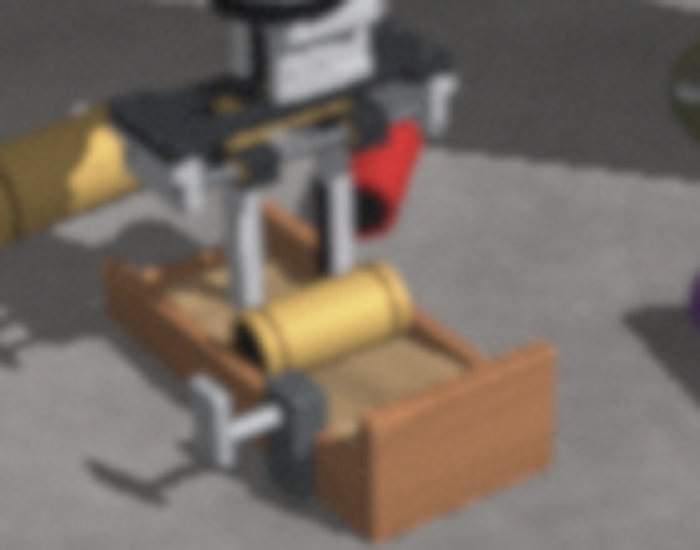

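The sleeve sits square on the ramp at about (330,320) with both fingers behind it. Its sideways drift is about 1 mm, so I'll keep going.

Call:
servo_tool(
  targets=[
    [[-0.5,3,0],[0,0,0],133],
    [[-1,6,0],[0,0,0],133],
    [[-1.5,9,0],[0,0,0],133],
    [[-2,12,0],[0,0,0],133],
    [[-2.5,15,0],[0,0,0],133],
    [[-3,18,0],[0,0,0],133],
    [[-3.5,21,0],[0,0,0],133],
    [[-4,24,0],[0,0,0],133],
  ],
)

```text
time_s: 8.43
ee_pos: [482.8, -48.6, 17.3]
tool_rot: [0.702, 0.085, 0.702, -0.085]
wrist_force: [-1.2, -2.1, 1.9]
opening: 0.48
```

Call:
servo_tool(
  targets=[
    [[-0.5,3,0],[0,0,0],133],
    [[-1,6,0],[0,0,0],133],
    [[-1.5,9,0],[0,0,0],133],
    [[-2,12,0],[0,0,0],133],
    [[-2.5,15,0],[0,0,0],133],
    [[-3,18,0],[0,0,0],133],
    [[-3.5,21,0],[0,0,0],133],
    [[-4,24,0],[0,0,0],133],
  ],
)

```text
time_s: 9.1
ee_pos: [488.6, -25.3, 21.3]
tool_rot: [0.702, 0.085, 0.702, -0.085]
wrist_force: [-1.0, -3.3, 1.1]
opening: 0.476
```

```bash
python3 ss.py
```

```text
t 9.1 tcp cradle [ 6.6 -0.1 21.3] tool axes in cradle
 [[-0.  1.  0.]
 [-0.  0. -1.]
 [-1. -0.  0.]] F cradle [-3.4  0.2  1.1] open 0.476
n 420 sleeve x,z,tilt [ 3.7441e+01  5.3138e+01 -1.0000e-03] y [-48.6  37.9]
```

Call:
servo_tool(
  targets=[
    [[-0.3,2,0],[0,0,0],133],
    [[-0.7,4,0],[0,0,0],133],
    [[-1,6,0],[0,0,0],133],
    [[-1.3,8,0],[0,0,0],133],
    [[-1.7,10,0],[0,0,0],133],
    [[-2,12,0],[0,0,0],133],
    [[-2.3,14,0],[0,0,0],133],
    [[-2.7,16,0],[0,0,0],133],
  ],
)

```text
time_s: 9.82
ee_pos: [492.4, -9.8, 24.0]
tool_rot: [0.702, 0.085, 0.702, -0.085]
wrist_force: [-0.3, -3.9, 2.5]
opening: 0.477
```

Call:
servo_tool(
  targets=[
    [[-0.2,1,0],[0,0,0],133],
    [[-0.4,2,0],[0,0,0],133],
    [[-0.6,3,0],[0,0,0],133],
    [[-0.7,4,0],[0,0,0],133],
    [[-0.9,5,0],[0,0,0],133],
    [[-1,6,0],[0,0,0],133],
    [[-1.2,7,0],[0,0,0],133],
    [[-1.3,8,0],[0,0,0],133],
  ],
)

```text
time_s: 10.48
ee_pos: [494.3, -2.2, 25.3]
tool_rot: [0.702, 0.085, 0.702, -0.085]
wrist_force: [-1.0, -3.2, 1.8]
opening: 0.481
```

```bash
python3 ss.py
```

```text
t 10.48 tcp cradle [30.4 -0.1 25.3] tool axes in cradle
 [[-0.  1.  0.]
 [-0.  0. -1.]
 [-1. -0.  0.]] F cradle [-3.3  0.2  1.8] open 0.481
n 464 sleeve x,z,tilt [ 6.1579e+01  5.7249e+01 -4.0000e-03] y [-49.  38.]
```

Call:
servo_tool(
  targets=[
    [[0,1,0],[0,0,0],133],
    [[0,2,0],[0,0,0],133],
    [[0,3,0],[0,0,0],133],
    [[0,4,0],[0,0,0],133],
    [[0,5,0],[0,0,0],133],
    [[0,6,0],[0,0,0],133],
    [[0,7,0],[0,0,0],133],
    [[0,8,0],[0,0,0],133],
  ],
)

```text
time_s: 11.2
ee_pos: [496.2, 5.7, 25.2]
tool_rot: [0.702, 0.085, 0.702, -0.085]
wrist_force: [0.3, 1.0, 0.2]
opening: 0.478
```

```bash
python3 ss.py
```

```text
t 11.2 tcp cradle [38.5 -0.  25.2] tool axes in cradle
 [[ 0.  1.  0.]
 [ 0.  0. -1.]
 [-1.  0. -0.]] F cradle [ 1.  -0.   0.2] open 0.478
n 301 sleeve x,z,tilt [ 8.5472e+01  5.5552e+01 -1.3000e-02] y [-48.8  38.2]
```

The sleeve is home: it measures x 85 in the scene view, whose x bias is about +2. I'll rise out of the lane, then close the fingers to push the bolt plate with the finger back.

Call:
servo_tool(
  targets=[
    [[-6,-2,0],[0,0,0],133],
    [[-16,-4,0],[0,0,0],133],
    [[-36,-4,0],[0,0,0],133],
    [[-60,-4,0],[0,0,0],133],
    [[-85,-4,0],[0,0,0],133],
    [[-100,-4,0],[0,0,0],133],
    [[-100,-4,0],[0,0,0],133],
    [[-100,-4,0],[0,0,0],133],
  ],
)

```text
time_s: 11.92
ee_pos: [495.5, 1.4, 126.2]
tool_rot: [0.703, 0.085, 0.701, -0.085]
wrist_force: [-0.9, -0.7, 0.7]
opening: 0.474
```

Call:
servo_tool(
  targets=[
    [[0,4,35],[0,0,0],255],
    [[0,8,70],[0,0,0],255],
    [[0,12,105],[0,0,0],255],
    [[0,17,135],[0,0,0],255],
    [[0,17,147],[0,0,0],255],
    [[0,17,147],[0,0,0],255],
    [[0,17,147],[0,0,0],255],
    [[0,17,147],[0,0,0],255],
  ],
)

```text
time_s: 12.58
ee_pos: [640.9, -16.8, 124.6]
tool_rot: [0.701, 0.085, 0.702, -0.085]
wrist_force: [0.6, 0.2, -0.5]
opening: 0.006
```

```bash
python3 ss.py
python3 - <<'E'
from h import *
f=load('cur'); g=grab('top','top3')
for n,F in(('scene',f),('top',g)):
    Q=(pts(F)-C)@RC; p=(abs(Q[...,0]-52)<16)&(Q[...,1]<-80)&(Q[...,1]>-118)&(Q[...,2]>58)&(Q[...,2]<88)
    k=Q[p]; print(n,'plate',len(k),len(k) and np.percentile(k,[3,50,97],axis=0).round(1).tolist())
    fi=(abs(Q[...,0]-52)<25)&(abs(Q[...,1]+147)<25)&(Q[...,2]>120)&(Q[...,2]<200); k=Q[fi]; print('finger',len(k),len(k) and np.percentile(k,[1,50,99],axis=0).round(1).tolist())
E
```

```text
t 12.58 tcp cradle [  51.3 -146.   124.6] tool axes in cradle
 [[-0.     1.     0.   ]
 [ 0.001  0.    -1.   ]
 [-1.    -0.    -0.001]] F cradle [ 0.3 -0.5 -0.5] open 0.006
n 300 sleeve x,z,tilt [ 8.5310e+01  5.5452e+01 -2.3000e-02] y [-48.9  38.7]
scene plate 77 [[42.2, -116.4, 59.3], [57.7, -114.6, 73.1], [67.3, -107.4, 82.4]]
finger 210 [[43.6, -161.9, 154.7], [59.2, -151.9, 178.9], [62.9, -135.7, 199.5]]
top plate 0 0
finger 0 0
```

Call:
servo_tool(
  targets=[
    [[20,0,0],[0,0,0],255],
    [[45,0,0],[0,0,0],255],
    [[70,0,0],[0,0,0],255],
    [[85,0,0],[0,0,0],255],
    [[95,0,0],[0,0,0],255],
    [[99,0,0],[0,0,0],255],
    [[99,0,0],[0,0,0],255],
  ],
)

```text
time_s: 13.27
ee_pos: [641.7, -16.9, 26.2]
tool_rot: [0.702, 0.085, 0.702, -0.085]
wrist_force: [-0.2, -0.0, -0.9]
opening: 0.005
```

Call:
servo_tool(
  targets=[
    [[0,0,-4],[0,0,0],255],
    [[0,0,-8],[0,0,0],255],
    [[0,0,-12],[0,0,0],255],
    [[0,0,-16],[0,0,0],255],
    [[0,0,-20],[0,0,0],255],
    [[0,0,-24],[0,0,0],255],
    [[0,0,-28],[0,0,0],255],
    [[0,0,-32],[0,0,0],255],
  ],
)

```text
time_s: 13.93
ee_pos: [610.9, -9.3, 26.6]
tool_rot: [0.702, 0.085, 0.702, -0.085]
wrist_force: [2.1, -0.3, 1.5]
opening: 0.006
```

```bash
python3 ss.py
```

```text
t 13.93 tcp cradle [  51.4 -115.1   26.6] tool axes in cradle
 [[ 0.     1.     0.   ]
 [-0.001  0.    -1.   ]
 [-1.     0.     0.001]] F cradle [ 0.2 -2.1  1.5] open 0.006
n 306 sleeve x,z,tilt [ 8.5294e+01  5.5411e+01 -2.4000e-02] y [-48.4  39.9]
```

Call:
servo_tool(
  targets=[
    [[0,0,-3],[0,0,0],255],
    [[0,0,-6],[0,0,0],255],
    [[0,0,-9],[0,0,0],255],
    [[0,0,-12],[0,0,0],255],
    [[0,0,-14],[0,0,0],255],
    [[0,0,-16],[0,0,0],255],
    [[0,0,-17],[0,0,0],255],
    [[0,0,-18],[0,0,0],255],
  ],
)

```text
time_s: 14.65
ee_pos: [593.3, -5.0, 26.2]
tool_rot: [0.702, 0.085, 0.702, -0.085]
wrist_force: [1.5, -0.2, 1.4]
opening: 0.005
```

Call:
servo_tool(
  targets=[
    [[0,0,-1],[0,0,0],255],
    [[0,0,-2],[0,0,0],255],
    [[0,0,-3],[0,0,0],255],
    [[0,0,-3],[0,0,0],255],
  ],
)

```text
time_s: 14.98
ee_pos: [590.3, -4.3, 26.2]
tool_rot: [0.702, 0.085, 0.702, -0.085]
wrist_force: [1.4, 0.0, -0.3]
opening: 0.005
```

Call:
servo_tool(
  targets=[
    [[0,0,-0.5],[0,0,0],255],
    [[0,0,-1],[0,0,0],255],
    [[0,0,-1.5],[0,0,0],255],
    [[0,0,-2],[0,0,0],255],
    [[0,0,-2],[0,0,0],255],
  ],
)

```text
time_s: 15.4
ee_pos: [589.7, -4.1, 26.3]
tool_rot: [0.703, 0.085, 0.701, -0.085]
wrist_force: [9.1, -2.7, -3.8]
opening: 0.005
```

```bash
cat > pl.py <<'E'
from h import *
status(); F=grab('scene','cur')
for t in('scene0','cur'):
    Q=(pts(load(t))-C)@RC; p=(abs(Q[...,0]-55)<16)&(Q[...,1]<-74)&(Q[...,1]>-125)&(Q[...,2]>68)&(Q[...,2]<84)
    k=Q[p]; print(t,len(k),np.percentile(k,[3,50,97],axis=0).round(1).tolist())
E
python3 pl.py
```

```text
t 15.4 tcp cradle [ 51.4 -93.2  26.3] tool axes in cradle
 [[ 0.     1.     0.   ]
 [-0.003  0.    -1.   ]
 [-1.     0.     0.003]] F cradle [-0.4 -9.5 -3.8] open 0.005
scene0 50 [[42.2, -116.1, 69.0], [58.5, -114.2, 77.7], [67.9, -107.8, 83.3]]
cur 93 [[44.6, -107.9, 68.5], [59.6, -92.5, 76.5], [67.2, -76.1, 83.1]]
```

The force rose from 2 N to 9.5 N and the motion stalled, which is the end stop. I'll press briefly and then back off.

Call:
servo_tool(
  targets=[
    [[0,0,-1],[0,0,0],255],
    [[0,0,-1],[0,0,0],255],
    [[0,0,-1],[0,0,0],255],
  ],
)

```text
time_s: 15.7
ee_pos: [589.7, -4.1, 26.5]
tool_rot: [0.704, 0.085, 0.7, -0.085]
wrist_force: [17.3, -3.0, -8.6]
opening: 0.008
```

Call:
servo_tool(
  targets=[
    [[0,0,3],[0,0,0],255],
    [[0,0,10],[0,0,0],255],
    [[0,0,25],[0,0,0],255],
    [[0,0,45],[0,0,0],255],
    [[-30,0,60],[0,0,0],255],
    [[-65,0,60],[0,0,0],255],
    [[-100,0,60],[0,0,0],255],
    [[-130,0,60],[0,0,0],255],
  ],
)

```text
time_s: 16.37
ee_pos: [646.0, -18.0, 158.2]
tool_rot: [0.702, 0.085, 0.702, -0.085]
wrist_force: [1.3, -0.2, 0.5]
opening: 0.006
```

Call:
servo_tool(
  targets=[
    [[-20,30,0],[0,0,0],255],
    [[-20,60,0],[0,0,0],255],
    [[-20,90,0],[0,0,0],255],
    [[-20,120,0],[0,0,0],255],
    [[-20,120,0],[0,0,0],255],
    [[-20,120,0],[0,0,0],255],
    [[-20,120,0],[0,0,0],255],
  ],
)

```text
time_s: 16.95
ee_pos: [674.4, 98.2, 175.8]
tool_rot: [0.702, 0.085, 0.702, -0.085]
wrist_force: [-0.5, 0.7, 0.0]
opening: 0.005
```

```bash
python3 ss.py
python3 - <<'E'
from h import *
g=load('cur'); t=grab('top','topF')
for n in('cur','topF','top0'):
    Q=(pts(load(n))-C)@RC; p=(abs(Q[...,0]-55)<16)&(Q[...,1]<-72)&(Q[...,1]>-125)&(Q[...,2]>68)&(Q[...,2]<88)
    k=Q[p]; print(n,'plate',len(k),len(k) and np.percentile(k,[3,50,97],axis=0).round(1).tolist())
a=cv2.resize(t['pixels'][110:250,270:420],(390,364),interpolation=cv2.INTER_CUBIC)
b=cv2.resize(g['pixels'][140:260,230:380],(390,364),interpolation=cv2.INTER_CUBIC)
cv2.imwrite('pics/c6.png',np.hstack([a,b]))
E
```

```text
t 16.95 tcp cradle [ 170.9 -151.   175.8] tool axes in cradle
 [[-0.     1.     0.   ]
 [ 0.001  0.    -1.   ]
 [-1.    -0.    -0.001]] F cradle [0.6 0.7 0. ] open 0.005
n 297 sleeve x,z,tilt [8.5352e+01 5.5420e+01 2.0000e-03] y [-49.1  37.8]
cur plate 54 [[42.0, -84.4, 68.4], [57.9, -81.6, 78.2], [67.5, -75.5, 83.8]]
topF plate 28 [[40.3, -79.2, 69.7], [51.9, -75.3, 80.4], [64.3, -72.2, 84.0]]
top0 plate 32 [[41.0, -113.1, 69.7], [52.6, -107.7, 79.4], [65.2, -105.0, 84.9]]
```

View pics/c6.png

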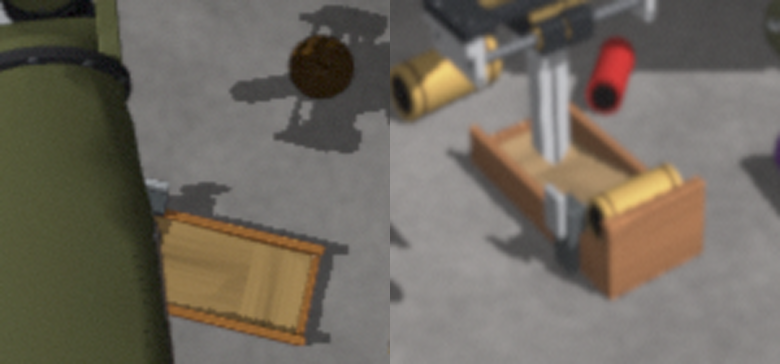

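The picture shows the sleeve against the stop (right half, 640,200), the plate drawn up to the housing (558,212), and the tool clear above. I'm handing in the job.

```bash
python3 -c "
from workcell import env
print(env.finish_job()); o=env.get_obs(); print(o['time_s'],o['wrist_force'])"
```

```text
the job is handed in; nothing more can be done
None
the job is handed in; nothing more can be done
```

I pushed the sleeve up the ramp with two partly closed fingertips until it rolled into the dip against the stop. Then I pushed the bolt in by its thumb plate with the closed fingers and handed the job in at about 17 s of robot time; no verdict was reported.

**Last checks**
- **Sleeve:** it is at rest at cradle x about 85 mm, z about 55 mm (home is 83 and 56). Its y is within the lane's ±3 mm of play.
- **Bolt:** the plate moved about 32 mm from where it started, which was 0 to 6 mm in. It then stalled with the force rising to 17 N, so I take it to be at the end stop.
- **Clearance:** the wrist force was near zero, with the tool well above everything. I saw no contact with the lid, jar, hammer or brush, but I did not re-measure their positions.

**What disagreed or went wrong**
- **Tool height:** the reported tool height read about 27 mm lower than the fingertips seen in the camera.
- **First push:** because of that, my first push landed on top of the sleeve. It pressed with about 11 N and moved the sleeve about 4 mm along the landing. I lifted off and corrected the height from then on.
- **Cameras:** the scene camera disagreed with the top camera by about 2 mm along the cradle and 4 mm across it, so I worked in the top camera's frame.

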